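# Open the kickstand and hold the solar panel upright

## Robot

A 7-joint arm with a two-finger parallel gripper is mounted at the origin on the work surface. World frame = base frame: x ahead of the robot, y to its left, z up, the work surface at z = 0. Lengths are in m, angles in rad, forces in N, time in s.
With the tool pointing down it reaches from about 0.4 to 0.85 m from the base axis. Payload 10.4 kg.
Tool frame: the origin (TCP) lies at the very end of the fingers, on their centre line; the grasp point (between the pads) lies 19 mm behind it (grip_point_offset is the distance from the TCP to the grasp point, in m); y points along the fingers, z is the direction in which the jaws open and shut, and the axes are right-handed (so a half turn about y gives the same grasp; the last joint's range is limited). The gripper opens to 85 mm and grips with 20 to 120 N. Pads are 22 mm wide; open, the fingers measure 114 mm over their backs; the gripper's body (76 mm by 85 mm) begins 54 mm behind the grasp point. The pads swing forward as they close: fully open they stand 13 mm farther back than shut.
Start: joints at [1.08, 0.332, -0.065, 1.46, 0.022, 1.35, -0.088], TCP at [0.282, -0.558, 0.231] pointing down, gripper open.
Joint ranges: [-2.6, 2.6], [-0.5, 2.12], [-1.47, 1.34], [0.16, 2.42], [-1.27, 4.41], [0.06, 2.06], [-2.6, 2.6]. Speed limits (rad/s): [2.22, 2.22, 2.79, 2.79, 3.14, 3.14, 3.14].

## Interface

Orientations are given as a unit quaternion [x, y, z, w].
In Python, from cell import read_state, capture, calibration, job_done, grip_point_offset gives the robot as it stands.
- The arm moves only by the tool send_rows, never from a script. Its argument "commands" is a list of rows, each a list of 3 entries, a list of its own where there are three numbers: the shift along the tool's x, y, z in cm, then the turn, a rotation vector about the tool's x, y, z in degrees, then the closure, from 0 (fully open) to 1 (shut). A call has 1 to 12 rows; each row is the pose to reach, as a shift and turn from the pose commanded when the call began, along the tool's axes at that moment; what a row does not reach only later rows make up. A row lasts 1/12 s, in which the tool goes at most 41.7 mm and 7.16 degrees, less where a joint would pass 70% of its speed; a pose out of reach is approached as far as the arm can. A call with a gripper value outside its range is refused whole. The fingers move at their own pace and stop on an object; "squeeze" is the grip in N (left out, the last holds). Time passes only in rows, so rows that repeat a pose let the fingers close. It gives the time, the measured TCP pose, the force and the opening at its end, in the units of the state.
- read_state(): the state, without advancing time (a new reading comes with each control period).
- capture(name): name is "side" or "top" or "wrist"; returns the picture (420x560x3 uint8, red, green, blue); there is no depth.
- calibration(name): a dict with "mtx" (3x3 intrinsics, pixels), "k1" (the pictures are not rectified: a ray, as slopes to the right and down, at radius r is drawn at 1 + k1 r^2 times it, then the intrinsics apply), "world_to_cam" (4x4, takes a point from world to camera coordinates). Camera axes: x right, y down, z forward; pixel columns grow to the right and rows downward; lengths in m; the calibration is good to about 2 mm. A picture is of the moment at which its call begins: read the wrist's pose just before it. calibration takes no time and is no camera call; for the wrist camera it gives the pose at the moment of the call.
- job_done(): hands the job in, once; it reports no verdict.
The state is a dict: "clock": time; "joint_pos": joint angles; "joint_vel": joint speeds; "joint_efforts": joint torques, N m; "tcp_pos": TCP position; "orientation": TCP orientation; "ft_force": force on the tool from outside, world axes, zero at the start; "ft_torque": the same for the moment, N m; "grip_width": finger opening in m.
Only numpy, scipy, OpenCV 4.12 (cv2) and the standard library are available. Lean on these libraries where they do the work, as an engineer would, in place of code of your own. Each camera call takes 0.05 s, during which the arm holds its last target.

## Task

The small solar panel lies folded face down on its base board: pick up the flux brush that was left across its back and lay it flat in the empty compartment of the tool tray, then flip the panel's kickstand over centre until it is fully open. Then raise the panel by its carrying handle and finish still gripping the handle, holding the panel upright and still, so that a colleague can solder in the junction box. Never let it tip over backwards, and leave the tools in the tray, the spool and the bottle where they are.

Things in the scene. Friction and masses are not known exactly. Their poses are not given: they have to be found in the camera images.
- stand: plywood base board under the panel, 370 mm (x) x 272 mm (y) x 18 mm thick, fixed to the bench. Origin on the bench, z up. The panel's hinge line is parallel to its x axis, at y = -130 mm; folded flat, the panel covers the board and its handle sticks out beyond the board's +y edge (y = +108 mm).
- panel (a joint): hinge angle of the solar panel, rad: 0 = folded flat, glass down on the board; 1.571 = upright (plumb); end stop 2.03 = tipped over backwards. Almost no friction: it falls back or over unless held. 0.8 to 1 kg in all; about 4 N up at the handle lifts it from flat.
- panel_hinge (a point): middle of the panel's hinge line, 20 mm above the bench, never moves. Axes turn with the panel: x along the hinge, y up the panel towards the handle, z out of its back (up when flat). Panel: wooden frame 360 mm (x) x 230 mm (y) x 30 mm, rails 22 mm wide; white backsheet sunk 22 mm; cross batten 20 mm wide, level with the rails, centred at y = 95 mm.
- handle_mid (a point): middle of the carrying handle: round steel bar, 18 mm diameter, 110 mm long, parallel to the hinge, a 10 mm arm at each end, 36 mm gap to the frame. It lies at y = +275, z = +20 mm in panel_hinge's axes: 40 mm above the bench when flat, 295 mm when upright (then 20 mm to the stand's -y side of the hinge line). The bar can turn between pinching fingers. Axes as panel_hinge.
- kickstand (a joint): kickstand angle against the panel, rad: 0 = folded on the panel's back, foot towards the handle; 2.09 = fully open (stop). It turns about a line parallel to the panel's hinge: the foot rises, goes over and down on the hinge side. An over-centre spring holds it folded; beyond about 1.2 rad it runs to the stop by itself. About 2 N at the foot moves it.
- kickstand_hub (a point): pivot of the kickstand, mid-width on the panel's back, over the cross batten: at y = +95 mm, z = +45 mm in panel_hinge's axes (65 mm above the bench when flat). Axes turn with the kickstand: x along the pivot, y towards the foot. Folded, its leg covers the black junction box (60 x 40 x 16 mm) on the backsheet.
- kickstand_foot (a point): centre of the rubber foot: a roller 20 mm in diameter, 26 mm wide along the pivot line, 90 mm from the pivot on a bar 16 mm wide and 8 mm thick. Folded: 65 mm above the bench, 37 mm above the backsheet, free to both sides; inner edge of the top rail 23 mm further on, its face 15 mm lower. Pinched by its two flat ends it can turn between the fingers. Axes as kickstand_hub.
- brush_mid (a point): centre of the flux brush: 160 mm long (x axis, bristles at +x), flat wooden handle 14 mm wide, 9 mm thick (from -80 to +20 mm), ferrule 17 mm wide, 25 to 50 g. Starts flat across batten and top rail of the panel's back, underside 50 mm above the bench, about square to the hinge, 80 to 94 mm to the stand's +x side of the kickstand; 22 mm free under its middle.
- empty_slot (a point): centre of the floor of the tray's empty compartment (thin black liner on it), 4 mm above the bench; x axis along the compartment. Inside 182 mm long (x), 62 mm wide (y); walls 16 mm above its floor, 4 mm thick. The other two compartments hold the spatula and the bracket.
- tray: grey tool tray, 190 mm (x) x 202 mm (y) x 20 mm high, fixed; three equal compartments side by side along y at -66, 0 and +66 mm, each long in x. Origin under its centre.
- spatula_mid (a point): centre of a 153 mm long spatula lying in one compartment; bystander
- bracket_mid (a point): centre of a flat steel bracket, 120 x 26 x 4 mm, lying in one compartment; bystander
- spool: white spool of tabbing ribbon, 60 mm diameter, 40 mm high, standing on the bench; bystander; origin under its centre
- flux_bottle: amber bottle, 48 mm diameter, 95 mm high, standing on the bench; bystander; origin under its centre
Mind the look-alikes: they are no part of the job. Leave any green or red look-alike of the part that bears brush_mid alone.

How it is judged:
On the way, in this order (a step that is already met when the one before it is completed fails the run):
1. the brush lies flat in the empty compartment, let go (x of brush_mid in the frame of empty_slot between -0.03 and 0.03 m and y of brush_mid in the frame of empty_slot between -0.03 and 0.03 m and z of brush_mid in the frame of empty_slot below 0.0085 m and angle between the x axis of brush_mid and the x axis of empty_slot, either way round below 0.3 rad and angle between the z axis of brush_mid and the z axis of empty_slot, either way round below 0.12 rad and contact force between brush and the fingers below 0.1 N), for 0.2 s.
2. the kickstand is fully open (value of joint kickstand above 1.95 rad), for 0.2 s.
3. the panel is upright, held by its handle (value of joint panel between 1.491 and 1.651 rad and contact force between panel_c0 and the fingers above 2 N), for 0.2 s.
At the end, for the whole second after the job is handed in: The fingers still grip the carrying handle (more than 2 N), the panel stands still within 0.08 rad (4.6 degrees) of upright, the kickstand is fully open (above 1.95 rad), and the brush lies flat on the floor of the compartment that was empty, along it (within 0.3 rad), let go (all of step 1 and all of step 3 and value of joint kickstand above 1.95 rad and velocity of joint panel between -0.1 and 0.1 rad/s); the arm keeps its last pose, push and grip.
It fails at once if the panel tips over backwards (more than 17 degrees past upright) (value of joint panel above 1.87 rad).
It fails at once if a tool in the tray, the spool or the bottle is moved by more than 30 mm (distance of any of spatula_mid, bracket_mid, spool, flux_bottle from where it was at the start of the episode above 0.03 m).
It also fails if it takes over 72 s, if anything falls off the work surface, if the arm or the gripper's body presses on something with over 40 N, if the wrist force passes 120 N, or if a joint passes its speed limit or range.

## Working session

There is one attempt and no reset: what is moved stays moved. The work goes in short steps, Python scripts to look and compute and a tool call to move; the robot and the scene stay as the last step left them, time stands still between calls to the robot, and variables do not carry over. Pictures are saved under pics/ and viewed, and the job is handed in when it is done.

Besides the shell and the picture viewer there is one more tool, called as a command line: name --argument value ..., lists and objects as JSON in quotes. send_rows: Moves the arm, as the interface text tells. Its arguments: {"type":"object","properties":{"commands":{"type":"array","items":{"type":"array"}},"squeeze":{"type":"number"}},"required":["commands"]}

```bash
ls; mkdir -p pics
python3 - <<'E'
from cell import *
import cv2
print(read_state(), grip_point_offset)
for n in ["side","top","wrist"]:
    c=calibration(n); print(n,c)
    cv2.imwrite(f"pics/{n}0.png",capture(n)[:,:,::-1])
E
```

```text
pics
{'clock': 0.0, 'joint_pos': array([ 1.08039844,  0.33285073, -0.06469639,  1.46093466,  0.0216017 ,
        1.34990334, -0.08850817]), 'joint_vel': array([ 0.00185661, -0.00059181, -0.00039422, -0.00023173, -0.00045559,
        0.00058788,  0.001323  ]), 'joint_efforts': array([ 1.30263247e-04, -6.25442076e+01,  4.92958096e-02, -3.91591573e+01,
        1.61727634e-02,  9.98815958e-03, -4.84202144e-05]), 'tcp_pos': array([ 0.28165053, -0.55752251,  0.23053231]), 'orientation': array([-0.16402902,  0.6883269 , -0.68737589,  0.16375272]), 'ft_force': array([-0.75981168,  0.13293966,  1.21323641]), 'ft_torque': array([0.04232993, 0.06025759, 0.00394402]), 'grip_width': 0.08521906556948294} 0.0187
side {'mtx': array([[403.57611114,   0.        , 274.7235061 ],
       [  0.        , 403.57611114, 215.45473493],
       [  0.        ,   0.        ,   1.        ]]), 'k1': -0.0914950334968349, 'world_to_cam': array([[ 0.94288545, -0.33283699, -0.01365918, -0.5607037 ],
       [-0.25928915, -0.70755613, -0.65736859,  0.25631775],
       [ 0.20913194,  0.62336495, -0.7534454 ,  0.72972059],
[... 376 characters left out ...]
117e-01,  1.70513821e-04, -7.14227827e-02,
         6.08455077e-01],
       [ 7.14211851e-02, -4.72036826e-03, -9.97435077e-01,
         1.34418215e+00],
       [ 0.00000000e+00,  0.00000000e+00,  0.00000000e+00,
         1.00000000e+00]])}
wrist {'mtx': array([[316.78939863,   0.        , 280.58917928],
       [  0.        , 316.78939863, 211.41972926],
       [  0.        ,   0.        ,   1.        ]]), 'k1': -0.046474191211534774, 'world_to_cam': array([[ 0.45117651, -0.89243284, -0.0018399 , -0.62442483],
       [-0.84831228, -0.42950943,  0.30965775, -0.04004275],
       [-0.277139  , -0.13814949, -0.9508463 ,  0.38050001],
       [ 0.        ,  0.        ,  0.        ,  1.        ]])}
```

View pics/top0.png

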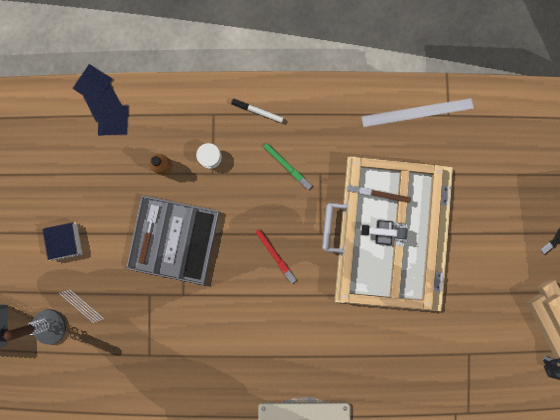

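View pics/side0.png

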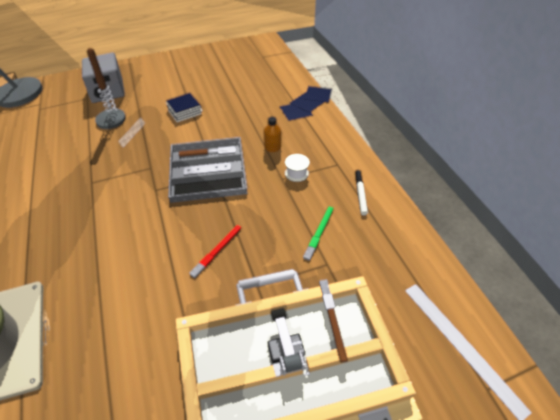

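View pics/wrist0.png

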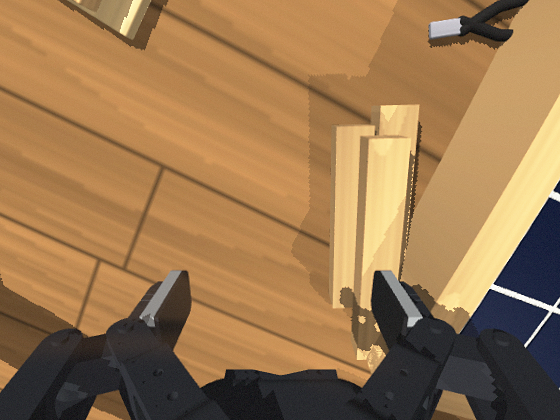

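```bash
cat > h.py <<'E'
import numpy as np, cv2
from cell import *
from scipy.spatial.transform import Rotation as R
def ray(cal,uv):
    uv=np.atleast_2d(np.asarray(uv,float)); K=cal["mtx"]; D=np.array([cal["k1"],0,0,0.])
    n=cv2.undistortPoints(uv.reshape(-1,1,2),K,D).reshape(-1,2)
    T=cal["world_to_cam"]; Rm=T[:3,:3]; o=-Rm.T@T[:3,3]
    d=np.c_[n,np.ones(len(n))]@Rm
    return o,d
def onplane(cal,uv,z):
    o,d=ray(cal,uv); return o+d*((z-o[2])/d[:,2])[:,None]
def project(cal,P):
    P=np.atleast_2d(np.asarray(P,float)); T=cal["world_to_cam"]
    rv=cv2.Rodrigues(T[:3,:3])[0]
    return cv2.projectPoints(P,rv,T[:3,3],cal["mtx"],np.array([cal["k1"],0,0,0.]))[0].reshape(-1,2)
def tri(c1,u1,c2,u2):
    o1,d1=ray(c1,u1);o2,d2=ray(c2,u2);d1=d1[0]/np.linalg.norm(d1);d2=d2[0]/np.linalg.norm(d2)
    A=np.c_[d1,-d2];s=np.linalg.lstsq(A,o2-o1,rcond=None)[0]
    p,q=o1+s[0]*d1,o2+s[1]*d2;return (p+q)/2,np.linalg.norm(p-q)
E
python3 - <<'E'
import cv2
t=cv2.imread("pics/top0.png")
cv2.imwrite("pics/top0_panel.png",cv2.resize(t[145:325,315:465],None,fx=4,fy=3.3333*1.2,interpolation=cv2.INTER_CUBIC)[:,:] if 0 else cv2.resize(t[150:320,315:465],None,fx=3.5,fy=3.5,interpolation=cv2.INTER_CUBIC))
cv2.imwrite("pics/top0_tray.png",cv2.resize(t[185:295,115:235],None,fx=5,fy=5,interpolation=cv2.INTER_CUBIC))
s=cv2.imread("pics/side0.png")
cv2.imwrite("pics/side0_panel.png",cv2.resize(s[260:420,165:425],None,fx=3,fy=3,interpolation=cv2.INTER_CUBIC))
E
```

```text
(no output)
```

View pics/top0_panel.png

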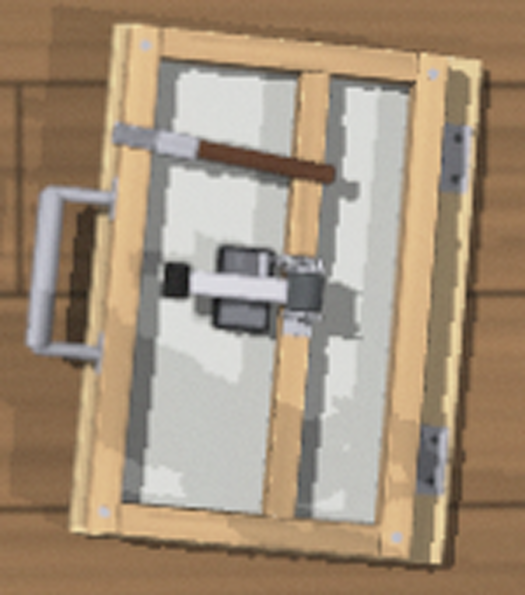

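View pics/top0_tray.png

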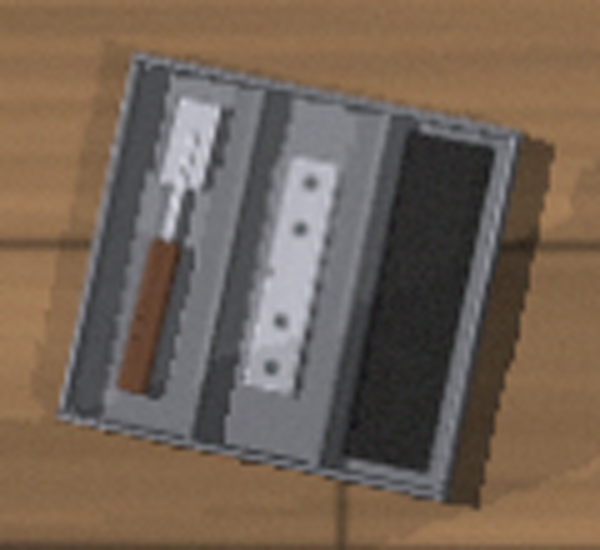

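View pics/side0_panel.png

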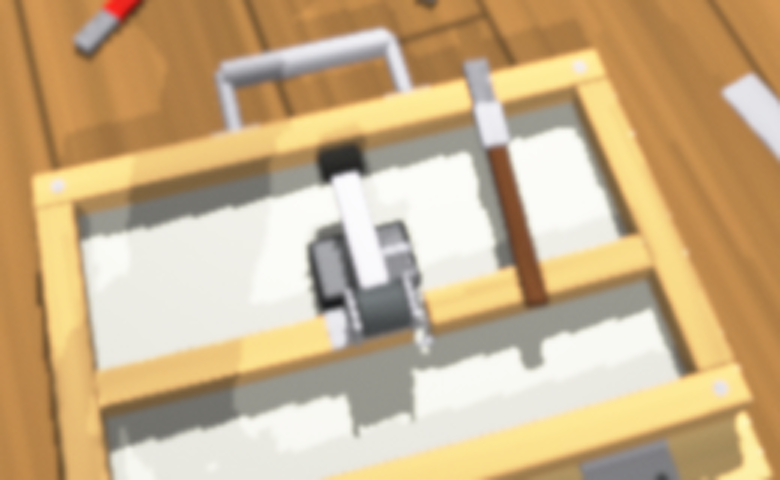

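Run:
```python
from h import *
c=calibration("top");s=calibration("side")
f=lambda u:np.array(u,float)/3.5+[315,150]
g=lambda u:np.array(u,float)/5+[115,185]
sc=onplane(c,f([(145,44),(432,74),(396,537),(104,511)]),.05); print("screws",sc.round(4)); m=sc.mean(0)
xd=(sc[0]+sc[1]-sc[2]-sc[3]);yd=(sc[0]+sc[3]-sc[1]-sc[2])
print("lens",np.linalg.norm(xd)/2,np.linalg.norm(yd)/2,"yaw",np.degrees(np.arctan2(xd[1],xd[0])),np.degrees(np.arctan2(-yd[0],yd[1])))
yaw=(np.arctan2(xd[1],xd[0])+np.arctan2(-yd[0],yd[1]))/2
ex=np.array([np.cos(yaw),np.sin(yaw),0]);ey=np.array([-ex[1],ex[0],0])
h=m-ey*.115;h[2]=.02;print("hinge",h)
H=lambda x,y,z:h+x*ex+y*ey+[0,0,z]
print("handle",H(0,275e-3,.02),"hub",H(0,.095,.045),"foot",H(0,.185,.045))
hb=onplane(c,f([(48,190),(38,347)]),.04);print("handle meas",hb,hb.mean(0))
print("handle centre other",onplane(c,f([(46,268)]),.04))
print("foot top meas",onplane(c,f([(176,279)]),.075), "exp",H(0,.185,.055))
br=onplane(c,f([(335,173),(113,134)]),.0565);print("brush",br,np.linalg.norm(br[0]-br[1]),br.mean(0))
d=br[1]-br[0];print("brush yaw",np.degrees(np.arctan2(d[1],d[0])), "in panel",[(br.mean(0)-h)@ex,(br.mean(0)-h)@ey])
tr=onplane(c,g([(137,56),(520,132),(445,497),(62,414)]),.02);tm=tr.mean(0)
a=(tr[0]+tr[1]-tr[2]-tr[3]);b=(tr[0]+tr[3]-tr[1]-tr[2]);print("tray",tm,np.linalg.norm(a)/2,np.linalg.norm(b)/2,np.degrees(np.arctan2(a[1],a[0])),np.degrees(np.arctan2(-b[0],b[1])))
sl=onplane(c,g([(418,133),(493,150),(430,473),(350,460)]),.004);print("slot liner",sl.round(4),sl.mean(0))
ty=(np.arctan2(a[1],a[0])+np.arctan2(-b[0],b[1]))/2
print("slot from tray",tm-.066*np.array([-np.sin(ty),np.cos(ty),0]))
# side checks
fs=lambda u:np.array(u,float)/3+[165,260]
print("side proj foot,handle ends,brush tail:",(project(s,[H(0,.185,.055),H(-.055,.275,.02),H(.055,.275,.02),br[0],br[1]])-[165,260])*3)
np.savez("panel.npz",h=h,ex=ex,ey=ey,ty=ty,slot=tm-.066*np.array([-np.sin(ty),np.cos(ty),0]),yaw=yaw)
```

```text
screws [[ 0.7173 -0.1304  0.05  ]
 [ 0.6967 -0.3372  0.05  ]
 [ 0.3682 -0.306   0.05  ]
 [ 0.3886 -0.0989  0.05  ]]
lens 0.33013770552210564 0.20794117695094175 yaw -5.454681632271811 -5.6507784937769925
hinge [ 0.53158689 -0.33260883  0.02      ]
handle [ 0.55819638 -0.05889925  0.04      ] hub [ 0.54077926 -0.23805461  0.065     ] foot [ 0.54948782 -0.14847693  0.065     ]
handle meas [[ 0.61420949 -0.06151678  0.04      ]
 [ 0.50315484 -0.05386221  0.04      ]] [ 0.55868217 -0.05768949  0.04      ]
handle centre other [[ 0.55890118 -0.05978195  0.04      ]]
foot top meas [[ 0.54992485 -0.14684566  0.075     ]] exp [ 0.54948782 -0.14847693  0.075     ]
brush [[ 0.62499609 -0.2636207   0.0565    ]
 [ 0.65240668 -0.10619093  0.0565    ]] 0.1597982286134503 [ 0.63870138 -0.18490582  0.0565    ]
brush yaw 80.12306277420981 in panel [np.float64(0.09231986108225164), np.float64(0.1573745142983297)]
tray [0.52600667 0.32931221 0.02      ] 0.1858958467903588 0.1998001600545267 -11.269030332189596 -11.381926717551698
slot liner [[0.5983 0.2672 0.004 ]
 [0.5897 0.2287 0.004 ]
 [0.4257 0.2597 0.004 ]
 [0.4321 0.3007 0.004 ]] [0.51144517 0.26407468 0.004     ]
slot from tray [0.51304544 0.2645974  0.02      ]
side proj foot,handle ends,brush tail: [[339.20169603 159.95677626]
 [221.71815474  81.20072875]
 [387.53157108  45.07841092]
 [539.93572503 310.71735405]
 [470.92739513  65.67020178]]
```

```bash
cat >> h.py <<'E'
P=dict(np.load("panel.npz")) if __import__("os").path.exists("panel.npz") else None
def Rdown(ang): # jaw axis z at world yaw ang(rad), y down
    z=np.array([np.cos(ang),np.sin(ang),0]);y=np.array([0,0,-1.]);x=np.cross(y,z)
    return np.c_[x,y,z]
def go(tgt,Rt=None,fr=None):
    st=read_state()
    p,q=(st["tcp_pos"],st["orientation"]) if fr is None else fr
    R0=R.from_quat(q).as_matrix()
    Rt=R0 if Rt is None else Rt
    sh=R0.T@(np.array(tgt)-p)*100; rv=np.degrees(R.from_matrix(R0.T@Rt).as_rotvec())
    return sh.round(2).tolist(),rv.round(1).tolist()
E
python3 - <<'E'
from h import *
st=read_state();R0=R.from_quat(st["orientation"]).as_matrix();print(R0.round(3))
print("jaw yaw",np.degrees(np.arctan2(R0[1,2],R0[0,2])))
a=np.radians(80.1-90)
b=[.6380,-.1905,0.]
for an in (a,a+np.pi):
  for z in (.13,.048): print(go([b[0],b[1],z],Rdown(an)))
E
```

```text
[[-0.893 -0.001  0.451]
 [-0.451  0.001 -0.893]
 [ 0.    -1.    -0.001]]
jaw yaw -63.198557754478465
([-48.36, 10.09, -16.69], [0.1, -53.3, -0.0])
([-48.36, 18.29, -16.68], [0.1, -53.3, -0.0])
([-48.36, 10.09, -16.69], [0.0, 126.7, 0.1])
([-48.36, 18.29, -16.68], [0.0, 126.7, 0.1])
```

send_rows --commands '[[[-24,0,-8.4],[0,-26,0],0.3],[[-48.4,6,-16.7],[0.1,-53.3,0],0.3],[[-48.4,6,-16.7],[0.1,-53.3,0],0.3],[[-48.4,6,-16.7],[0.1,-53.3,0],0.3],[[-48.4,6,-16.7],[0.1,-53.3,0],0.3],[[-48.4,6,-16.7],[0.1,-53.3,0],0.3],[[-48.4,6,-16.7],[0.1,-53.3,0],0.3],[[-48.4,6,-16.7],[0.1,-53.3,0],0.3],[[-48.4,6,-16.7],[0.1,-53.3,0],0.3],[[-48.4,6,-16.7],[0.1,-53.3,0],0.3],[[-48.4,6,-16.7],[0.1,-53.3,0],0.3],[[-48.4,6,-16.7],[0.1,-53.3,0],0.3]]' --squeeze 25

```text
clock: 1.15
tcp_pos: [0.6286, -0.2003, 0.1729]
orientation: [0.455, -0.541, 0.542, -0.455]
ft_force: [0.0, -1.2, -0.1]
grip_width: 0.0596
```

send_rows --commands '[[[0,0,0],[0,0,0],0.3],[[0,0,0],[0,0,0],0.3],[[0,0,0],[0,0,0],0.3],[[0,0,0],[0,0,0],0.3],[[0,0,0],[0,0,0],0.3],[[0,0,0],[0,0,0],0.3]]'

```text
clock: 1.65
tcp_pos: [0.6271, -0.2032, 0.1736]
orientation: [0.454, -0.541, 0.543, -0.454]
ft_force: [0.2, -0.3, -0.0]
grip_width: 0.0597
```

Run:
```python
from h import *
cv2.imwrite("pics/w1.png",capture("wrist")[:,:,::-1])
a=np.radians(-9.9)
print(go([.638,-.1905,.048],Rdown(a)), read_state()["joint_pos"])
```

```text
([-1.43, 12.56, 0.83], [-0.1, -0.1, 0.1]) [ 0.53798737  0.47076287 -0.40506215  1.42153412  0.18871944  1.28552047
 -0.05479129]
```

View pics/w1.png

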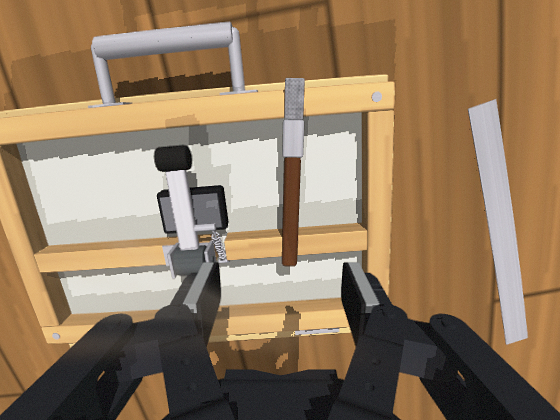

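Run:
```python
from h import *
c=calibration("wrist")
p=onplane(c,[(290,264),(294,79)],.057);print(p,p.mean(0))
H=lambda x,y,z:P["h"]+x*P["ex"]+y*P["ey"]+[0,0,z]
print("foot pred px",project(c,[H(-.013,.185,.045),H(.013,.185,.045),H(-.055,.275,.02),H(.055,.275,.02)]).round())
```

```text
[[ 0.6267434  -0.258931    0.057     ]
 [ 0.65549491 -0.10502916  0.057     ]] [ 0.64111916 -0.18198008  0.057     ]
foot pred px [[156. 162.]
 [188. 160.]
 [ 96.  51.]
 [231.  37.]]
```

send_rows --commands '[[[-1.4,3.5,0.8],[0,0,0],0.4],[[-1.4,7,0.8],[0,0,0],0.45],[[-1.4,9,0.8],[0,0,0],0.5],[[-1.4,9,0.8],[0,0,0],0.5],[[-1.4,9,0.8],[0,0,0],0.5]]'

```text
clock: 2.12
tcp_pos: [0.6374, -0.1899, 0.0831]
orientation: [0.455, -0.541, 0.542, -0.455]
ft_force: [-0.2, 0.1, 0.8]
grip_width: 0.0427
```

send_rows --commands '[[[0,2,0.1],[0,0,0],0.5],[[0,3.5,0.1],[0,0,0],0.5],[[0,3.5,0.1],[0,0,0],0.5],[[0,3.5,0.1],[0,0,0],1],[[0,3.5,0.1],[0,0,0],1],[[0,3.5,0.1],[0,0,0],1],[[0,3.5,0.1],[0,0,0],1],[[0,3.5,0.1],[0,0,0],1],[[0,3.5,0.1],[0,0,0],1]]' --squeeze 30

```text
clock: 2.87
tcp_pos: [0.6399, -0.1899, 0.0498]
orientation: [0.454, -0.54, 0.543, -0.455]
ft_force: [-0.4, 1.2, 7.3]
grip_width: 0.0131
```

send_rows --commands '[[[0,-1,0],[0,0,0],1],[[0,-3,0],[0,0,0],1],[[0,-6,0],[0,0,0],1],[[0,-6,0],[0,0,0],1],[[0,-6,0],[0,0,0],1]]'

```text
clock: 3.28
tcp_pos: [0.6402, -0.1899, 0.1111]
orientation: [0.454, -0.539, 0.543, -0.456]
ft_force: [0.5, -0.2, -1.7]
grip_width: 0.0125
```

Run:
```python
from h import *
print(read_state()["ft_force"],read_state()["tcp_pos"])
a=capture("wrist");b=capture("side")
cv2.imwrite("pics/w2.png",a[:,:,::-1]);cv2.imwrite("pics/s2.png",b[:,:,::-1])
```

```text
[ 0.53756634 -0.22313266 -1.66756217] [ 0.64024768 -0.18990685  0.1111209 ]
```

View pics/w2.png

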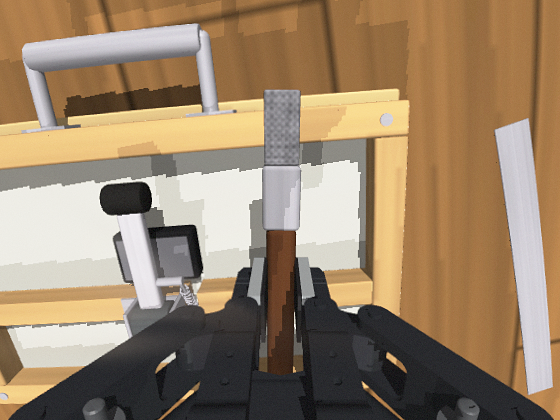

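View pics/s2.png

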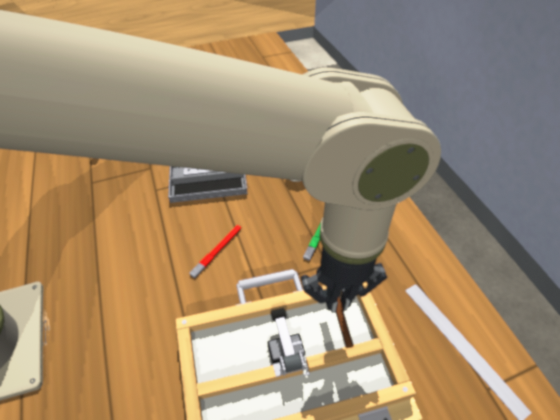

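Run:
```python
from h import *
c=calibration("wrist");st=read_state();Rt=R.from_quat(st["orientation"]).as_matrix()
d=np.array([np.cos(np.radians(80)),np.sin(np.radians(80)),0])
m=np.array([.6402,-.1837,.1158])
for pit in (-15,-8,0,8,15):
  dd=d*np.cos(np.radians(pit))+np.array([0,0,np.sin(np.radians(pit))])
  g=m-d*.006; q=[g+dd*(.006+s) for s in (.08,.05,.02)]; print(pit,project(c,q).round(1).tolist())
print(Rt.round(3))
```

```text
-15 [[280.8, 100.8], [280.7, 164.8], [280.6, 227.9]]
-8 [[280.8, 95.3], [280.7, 164.3], [280.6, 229.0]]
0 [[280.9, 91.9], [280.7, 166.1], [280.6, 231.4]]
8 [[280.9, 92.6], [280.7, 170.8], [280.6, 234.9]]
15 [[281.0, 97.7], [280.7, 177.5], [280.6, 239.0]]
[[-0.172  0.001  0.985]
 [-0.985 -0.001 -0.172]
 [ 0.001 -1.     0.001]]
```

Run:
```python
from h import *
print(go([.518,.263,.15],Rdown(np.radians(78.7))))
print(go([.58,.05,.15],Rdown(np.radians(34))))
```

```text
([-42.51, -4.24, -19.66], [-0.0, -88.6, 0.1])
([-22.6, -4.21, -9.89], [-0.0, -43.9, 0.1])
```

send_rows --commands '[[[-3.5,-2.5,-1.5],[0,-7,0],1],[[-7,-4,-3],[0,-14,0],1],[[-42.5,-4,-19.7],[0,-88.6,0],1],[[-42.5,-4,-19.7],[0,-88.6,0],1],[[-42.5,-4,-19.7],[0,-88.6,0],1],[[-42.5,-4,-19.7],[0,-88.6,0],1],[[-42.5,-4,-19.7],[0,-88.6,0],1],[[-42.5,-4,-19.7],[0,-88.6,0],1],[[-42.5,-4,-19.7],[0,-88.6,0],1],[[-42.5,-4,-19.7],[0,-88.6,0],1],[[-42.5,-4,-19.7],[0,-88.6,0],1],[[-42.5,-4,-19.7],[0,-88.6,0],1]]'

```text
clock: 4.38
tcp_pos: [0.5146, 0.2684, 0.1473]
orientation: [-0.702, 0.084, -0.084, 0.702]
ft_force: [-0.3, 1.1, -0.4]
grip_width: 0.0127
```

Run:
```python
from h import *
print(read_state()["ft_force"],read_state()["joint_pos"])
print(go([.518,.263,.06],Rdown(np.radians(78.7))))
```

```text
[-0.29377937  1.12279828 -0.38053855] [ 0.12818912  0.42574585 -0.85688471  1.65365825  0.33815947  1.21831811
  0.53053027]
([0.46, 8.73, -0.45], [-0.0, -2.3, -0.0])
```

send_rows --commands '[[[0.3,3,-0.4],[0,-2.3,0],1],[[0.3,6,-0.4],[0,-2.3,0],1],[[0.3,8.7,-0.4],[0,-2.3,0],1],[[0.3,8.7,-0.4],[0,-2.3,0],1],[[0.3,8.7,-0.4],[0,-2.3,0],1]]'

```text
clock: 4.8
tcp_pos: [0.5187, 0.2578, 0.0595]
orientation: [0.704, -0.074, 0.073, -0.702]
ft_force: [0.4, 0.3, 0.5]
grip_width: 0.0131
```

Run:
```python
from h import *
st=read_state();print(st["ft_force"],st["joint_pos"])
print(go([.518,.263,.008],Rdown(np.radians(78.7))))
cv2.imwrite("pics/w3.png",capture("wrist")[:,:,::-1]);cv2.imwrite("pics/s3.png",cv2.resize(capture("side")[90:240,130:330,::-1],None,fx=3.5,fy=3.5))
```

```text
[0.35838535 0.26918885 0.50230356] [ 0.10502667  0.52470801 -0.80828061  1.73175586  0.42535319  1.07294701
  0.51674047]
([-0.17, 5.15, 0.51], [0.1, -0.7, -0.1])
```

View pics/w3.png

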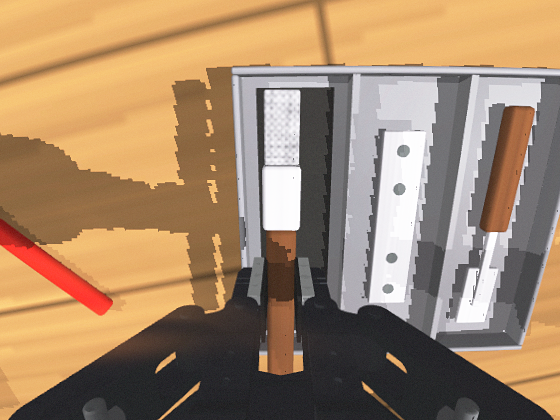

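View pics/s3.png

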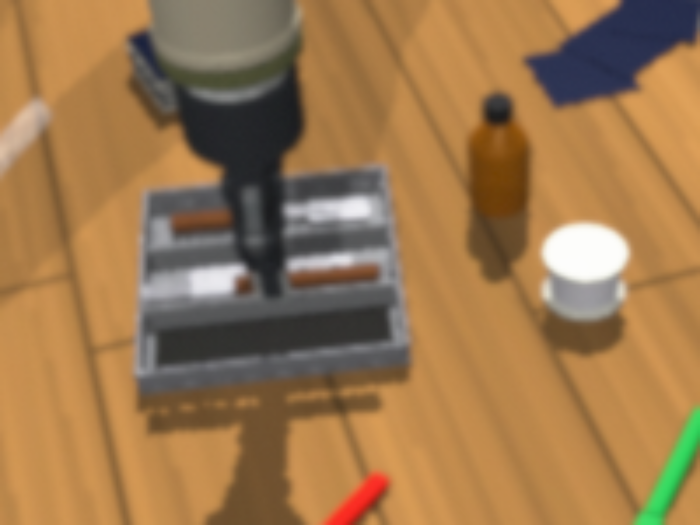

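send_rows --commands '[[[-0.1,0,0.5],[0,0,0],1],[[-0.1,2,0.5],[0,0,0],1],[[-0.1,4,0.5],[0,0,0],1],[[-0.1,5,0.5],[0,0,0],1],[[-0.1,5,0.5],[0,0,0],1],[[-0.1,5,0.5],[0,0,0],1]]'

```text
clock: 5.4
tcp_pos: [0.5203, 0.2637, 0.0115]
orientation: [0.703, -0.073, 0.074, -0.703]
ft_force: [0.3, -0.2, -0.1]
grip_width: 0.0128
```

send_rows --commands '[[[0.1,0.3,0],[0,0,0],1],[[0.1,0.6,0],[0,0,0],1],[[0.1,0.6,0],[0,0,0],1],[[0.1,0.6,0],[0,0,0],1]]'

```text
clock: 5.73
tcp_pos: [0.5212, 0.2631, 0.005]
orientation: [0.704, -0.073, 0.074, -0.703]
ft_force: [-0.5, -0.3, 0.2]
grip_width: 0.0133
```

send_rows --commands '[[[0,0,0],[0,0,0],0.75],[[0,0,0],[0,0,0],0.7],[[0,0,0],[0,0,0],0.7],[[0,-0.5,0],[0,0,0],0.7],[[0,-2,0],[0,0,0],0.7],[[0,-5,0],[0,0,0],0.7],[[0,-8,0],[0,0,0],0.7],[[0,-8,0],[0,0,0],0.7]]'

```text
clock: 6.4
tcp_pos: [0.5235, 0.2655, 0.0917]
orientation: [-0.702, 0.071, -0.077, 0.705]
ft_force: [0.4, 1.3, 0.5]
grip_width: 0.0254
```

Run:
```python
from h import *
st=read_state();print(st["ft_force"],st["tcp_pos"])
cv2.imwrite("pics/w4.png",capture("wrist")[:,:,::-1]);cv2.imwrite("pics/s4.png",cv2.resize(capture("side")[90:240,130:330,::-1],None,fx=3.5,fy=3.5))
```

```text
[0.35627291 1.26329342 0.46225416] [0.52347031 0.26545216 0.09168343]
```

View pics/w4.png

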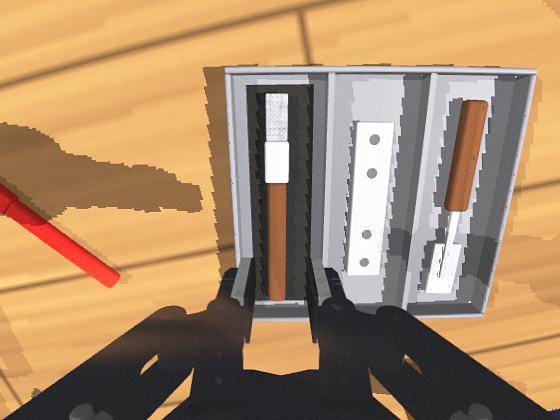

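View pics/s4.png

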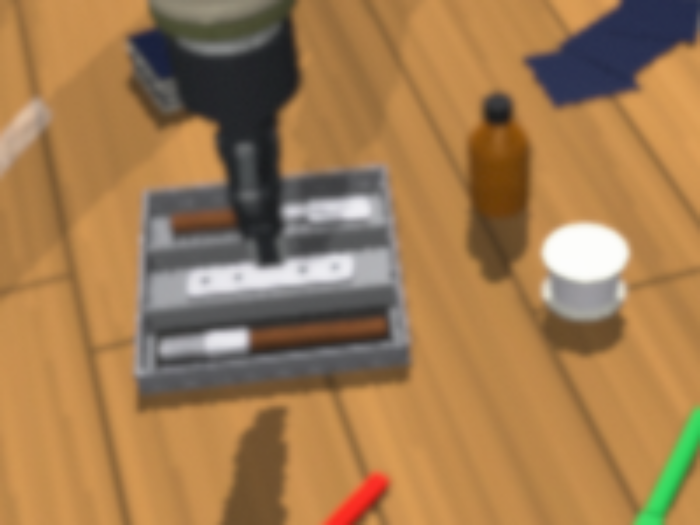

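Run:
```python
from h import *
c=calibration("wrist")
p=onplane(c,[(277,94),(276,299)],.011);print(p,np.linalg.norm(p[0]-p[1]))
ty=P["ty"];d=p.mean(0)-P["slot"];print("in slot",d@[np.cos(ty),np.sin(ty),0],d@[-np.sin(ty),np.cos(ty),0])
f=P["h"]+.185*P["ey"]+[0,0,.045]
print(P["yaw"],f)
an=P["yaw"]
for a in (an,an+np.pi): print(np.degrees(a),go([f[0],f[1],.13],Rdown(a)))
```

```text
[[0.43560193 0.27993927 0.011     ]
 [0.58618502 0.24665066 0.011     ]] 0.1542186744182152
in slot -0.0018542864510787994 -0.0016996804839570715
-0.09691342207424805 [ 0.54948782 -0.14847693  0.065     ]
-5.552730063024402 ([11.27, -4.28, -39.74], [-0.2, 83.6, 0.2])
174.44726993697557 ([11.27, -4.28, -39.74], [0.2, -96.4, 0.2])
```

send_rows --commands '[[[3,-4,-6],[0,14,0],0.4],[[11.3,-5,-39.7],[-0.2,83.6,0.2],0.4],[[11.3,-5,-39.7],[-0.2,83.6,0.2],0.4],[[11.3,-5,-39.7],[-0.2,83.6,0.2],0.4],[[11.3,-5,-39.7],[-0.2,83.6,0.2],0.4],[[11.3,-5,-39.7],[-0.2,83.6,0.2],0.4],[[11.3,-5,-39.7],[-0.2,83.6,0.2],0.4],[[11.3,-5,-39.7],[-0.2,83.6,0.2],0.4],[[11.3,-5,-39.7],[-0.2,83.6,0.2],0.4],[[11.3,-5,-39.7],[-0.2,83.6,0.2],0.4],[[11.3,-5,-39.7],[-0.2,83.6,0.2],0.4],[[11.3,-5,-39.7],[-0.2,83.6,0.2],0.4]]'

```text
clock: 7.5
tcp_pos: [0.5481, -0.1528, 0.1346]
orientation: [-0.473, 0.528, -0.526, 0.47]
ft_force: [-0.2, 1.8, -0.2]
grip_width: 0.0513
```

send_rows --commands '[[[0,0,0],[0,0,0],0.4],[[0,0,0],[0,0,0],0.4],[[0,0,0],[0,0,0],0.4]]'

```text
clock: 7.75
tcp_pos: [0.5489, -0.1478, 0.1349]
orientation: [-0.477, 0.524, -0.522, 0.475]
ft_force: [0.3, 0.1, 1.0]
grip_width: 0.0512
```

Run:
```python
from h import *
c=calibration("wrist")
cv2.imwrite("pics/w5.png",capture("wrist")[:,:,::-1])
f=P["h"]+.185*P["ey"]+[0,0,.045]
st=read_state();print(st["tcp_pos"],st["ft_force"],st["joint_pos"])
print(go([.5497,-.1477,.048],Rdown(P["yaw"])))
H=lambda x,y,z:P["h"]+x*P["ex"]+y*P["ey"]+[0,0,z]
print(project(c,[H(-.013,.185,.045),H(.013,.185,.045),H(-.055,.275,.02),H(.055,.275,.02)]).round())
```

```text
[ 0.54892436 -0.14779679  0.13496867] [ 0.68443373 -0.14460986  1.41552105] [ 0.57453415  0.32306871 -0.46597123  1.7100941   0.15760201  1.14903916
 -0.02940466]
([-0.02, 8.7, 0.11], [0.2, 0.2, 0.0])
[[263. 226.]
 [299. 226.]
 [204.  94.]
 [359.  95.]]
```

View pics/w5.png

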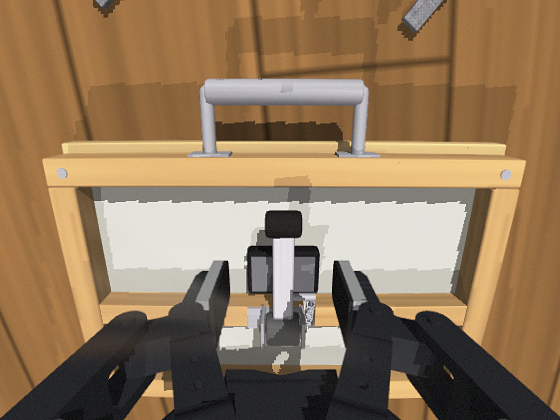

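send_rows --commands '[[[0,3,0.2],[0,0,0],0.4],[[0,6,0.2],[0,0,0],0.4],[[0,8.9,0.2],[0,0,0],0.4],[[0,8.9,0.2],[0,0,0],0.4],[[0,8.9,0.2],[0,0,0],0.8],[[0,8.9,0.2],[0,0,0],1],[[0,8.9,0.2],[0,0,0],1],[[0,8.9,0.2],[0,0,0],1],[[0,8.9,0.2],[0,0,0],1]]' --squeeze 25

```text
clock: 8.55
tcp_pos: [0.5506, -0.1485, 0.048]
orientation: [-0.476, 0.524, -0.523, 0.474]
ft_force: [-6.6, 1.6, 0.8]
grip_width: 0.0255
```

Run:
```python
from h import *
st=read_state();print(st["tcp_pos"],st["ft_force"],R.from_quat(st["orientation"]).as_matrix().round(3))
R0=R.from_quat(st["orientation"]).as_matrix()
for a in np.arange(0,2.1,.2):
    d=.09*((np.cos(a)-1)*P["ey"]+np.array([0,0,np.sin(a)])); print(round(a,2),(R0.T@d*100).round(2).tolist())
cv2.imwrite("pics/w6.png",capture("wrist")[:,:,::-1])
```

```text
[ 0.550555   -0.1484594   0.04798069] [-6.59623983  1.57816116  0.79382346] [[-0.096 -0.003  0.995]
 [-0.995 -0.001 -0.096]
 [ 0.001 -1.    -0.003]]
0.0 [0.0, 0.0, 0.0]
0.2 [0.18, -1.79, -0.01]
0.4 [0.71, -3.5, -0.01]
0.6 [1.58, -5.08, -0.02]
0.8 [2.74, -6.45, -0.02]
1.0 [4.15, -7.57, -0.03]
1.2 [5.75, -8.38, -0.03]
1.4 [7.48, -8.86, -0.03]
1.6 [9.27, -8.99, -0.04]
1.8 [11.05, -8.75, -0.04]
2.0 [12.75, -8.17, -0.03]
```

View pics/w6.png

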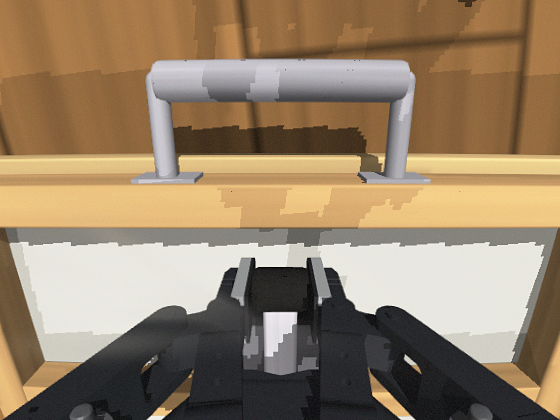

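send_rows --commands '[[[0.1,-1,-0.1],[0,0,0],1],[[0.3,-2.2,-0.1],[0,0,0],1],[[0.7,-3.5,-0.1],[0,0,0],1],[[1.1,-4.3,-0.1],[0,0,0],1],[[1.6,-5.1,-0.1],[0,0,0],1],[[1.6,-5.1,-0.1],[0,0,0],1]]'

```text
clock: 9.1
tcp_pos: [0.5488, -0.1653, 0.0996]
orientation: [-0.475, 0.524, -0.524, 0.474]
ft_force: [-1.1, 3.4, 0.6]
grip_width: 0.0256
```

Run:
```python
from h import *
st=read_state();print(st["tcp_pos"],st["ft_force"])
cv2.imwrite("pics/s7.png",cv2.resize(capture("side")[200:420,150:430,::-1],None,fx=2.7,fy=2.7))
```

```text
[ 0.54882575 -0.16532294  0.09958937] [-1.06184027  3.39305464  0.59379085]
```

View pics/s7.png

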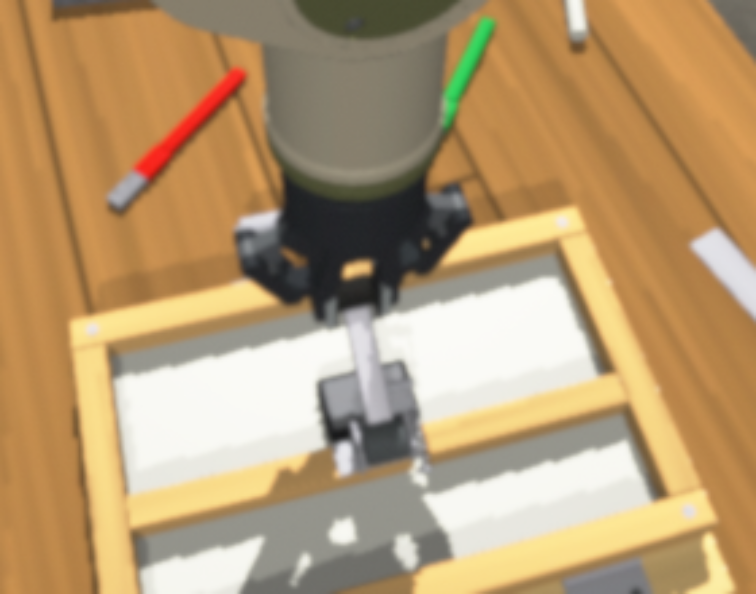

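send_rows --commands '[[[0.6,-0.7,0],[0,0,0],1],[[1.2,-1.4,0],[0,0,0],1],[[1.9,-2,0],[0,0,0],1],[[2.6,-2.5,0],[0,0,0],1],[[3.4,-2.9,0],[0,0,0],1],[[4.2,-3.3,0],[0,0,0],1],[[5.1,-3.6,0],[0,0,0],1],[[5.9,-3.8,0],[0,0,0],1],[[6.8,-3.9,0],[0,0,0],1],[[7.7,-3.9,0],[0,0,0],1],[[8.6,-3.8,0],[0,0,0],1],[[9.5,-3.7,0],[0,0,0],1]]'

```text
clock: 10.15
tcp_pos: [0.5394, -0.2604, 0.1343]
orientation: [-0.476, 0.524, -0.523, 0.474]
ft_force: [6.5, 0.5, -3.5]
grip_width: 0.0258
```

send_rows --commands '[[[0.9,0.3,0],[0,0,0],1],[[1.7,0.6,0],[0,0,0],1],[[2,0.7,0],[0,0,0],1],[[2,0.7,0],[0,0,0],1]]'

```text
clock: 10.48
tcp_pos: [0.5374, -0.2808, 0.1268]
orientation: [-0.475, 0.524, -0.524, 0.474]
ft_force: [5.2, -0.4, 2.2]
grip_width: 0.0252
```

Run:
```python
from h import *
st=read_state();print(st["tcp_pos"],st["ft_force"])
cv2.imwrite("pics/s8.png",cv2.resize(capture("side")[200:420,150:430,::-1],None,fx=2.7,fy=2.7))
```

```text
[ 0.53744132 -0.28084077  0.12675919] [ 5.22655478 -0.41870048  2.19605314]
```

View pics/s8.png

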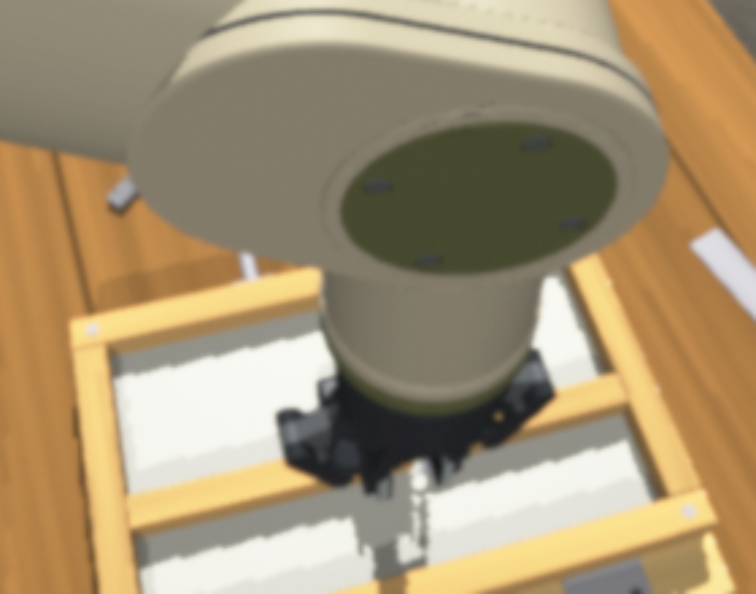

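send_rows --commands '[[[0,0,0],[0,0,0],0.3],[[0,0,0],[0,0,0],0.3],[[0,0,0],[0,0,0],0.3],[[0,0,0],[0,0,0],0.3],[[0,-3,0],[0,0,0],0.3],[[0,-7,0],[0,0,0],0.3],[[0,-9,0],[0,0,0],0.4],[[0,-9,0],[0,0,0],0.4]]'

```text
clock: 11.2
tcp_pos: [0.5394, -0.2798, 0.2227]
orientation: [0.475, -0.522, 0.526, -0.475]
ft_force: [0.4, -0.5, 0.5]
grip_width: 0.0511
```

Run:
```python
from h import *
h=P["h"]+.275*P["ey"]+[0,0,.02]
for a in (np.degrees(P["yaw"])+90,np.degrees(P["yaw"])-90):
  print(a,go([.5592,-.0583,.14],Rdown(np.radians(a))))
st=read_state();print(st["tcp_pos"],st["ft_force"],st["joint_pos"])
cv2.imwrite("pics/w9.png",capture("wrist")[:,:,::-1])
```

```text
84.4472699369756 ([-22.27, 8.19, -0.21], [-0.0, -90.0, 0.3])
-95.5527300630244 ([-22.27, 8.19, -0.21], [-0.3, 90.0, -0.0])
[ 0.53940365 -0.2798407   0.22272311] [ 0.43321242 -0.45578076  0.47348749] [ 0.72706302  0.3242146  -0.40658121  1.50945558  0.13283102  1.33028043
  0.21093248]
```

View pics/w9.png

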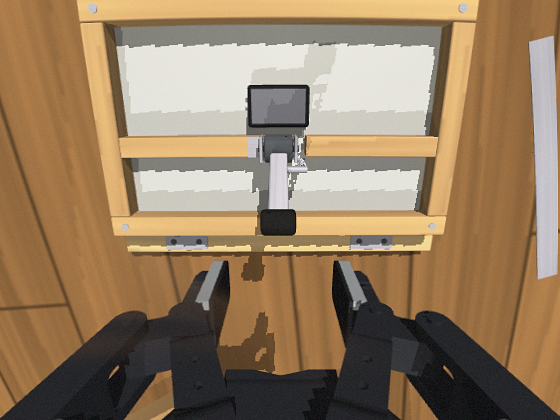

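send_rows --commands '[[[-22.3,2,-0.2],[0,-90,0.3],0.58],[[-22.3,2,-0.2],[0,-90,0.3],0.58],[[-22.3,2,-0.2],[0,-90,0.3],0.58],[[-22.3,4,-0.2],[0,-90,0.3],0.58],[[-22.3,6,-0.2],[0,-90,0.3],0.58],[[-22.3,6,-0.2],[0,-90,0.3],0.58],[[-22.3,8.2,-0.2],[0,-90,0.3],0.58],[[-22.3,8.2,-0.2],[0,-90,0.3],0.58],[[-22.3,8.2,-0.2],[0,-90,0.3],0.58],[[-22.3,8.2,-0.2],[0,-90,0.3],0.58],[[-22.3,8.2,-0.2],[0,-90,0.3],0.58],[[-22.3,8.2,-0.2],[0,-90,0.3],0.58]]'

```text
clock: 12.25
tcp_pos: [0.556, -0.057, 0.1338]
orientation: [-0.704, 0.06, -0.054, 0.706]
ft_force: [-0.7, 0.5, -0.8]
grip_width: 0.0362
```

send_rows --commands '[[[0,0,0],[0,-5,0],0.58],[[0,0,0],[0,-5,0],0.58],[[0,0,0],[0,-5,0],0.58],[[0,0,0],[0,-5,0],0.58]]'

```text
clock: 12.58
tcp_pos: [0.5566, -0.057, 0.1346]
orientation: [-0.705, 0.032, -0.027, 0.708]
ft_force: [0.1, -0.4, 0.4]
grip_width: 0.0357
```

Run:
```python
from h import *
print(go([.5592,-.0583,.021],Rdown(P["yaw"]+np.pi/2)))
st=read_state();print(st["tcp_pos"],st["ft_force"],st["joint_pos"],st["grip_width"])
cw=calibration("wrist");ct=calibration("top")
H=lambda x,y,z:P["h"]+x*P["ex"]+y*P["ey"]+[0,0,z]
cv2.imwrite("pics/w10.png",capture("wrist")[:,:,::-1]);cv2.imwrite("pics/s10.png",cv2.resize(capture("side")[200:420,150:430,::-1],None,fx=2.7,fy=2.7))
cs=calibration("side")
for a in (1.8,1.95,2.09): print(a,((project(cs,H(0,.095+.09*np.cos(a),.045+.09*np.sin(a)))-[150,200])*2.7).round())
print(project(cw,[H(-.05,.275,.02),H(.05,.275,.02),H(0,.275,.02)]).round())
```

```text
([0.35, 11.35, -0.14], [-0.2, 0.7, -0.4])
[ 0.55657254 -0.05699984  0.13456025] [ 0.05489505 -0.36297824  0.43183613] [ 0.64766873  0.36414302 -0.74919942  1.71903441  0.26244191  1.16978975
  1.31283288] 0.03573738072318228
1.8 [[396. 420.]]
1.95 [[403. 446.]]
2.09 [[408. 471.]]
[[279. 153.]
 [277. 273.]
 [278. 216.]]
```

View pics/w10.png

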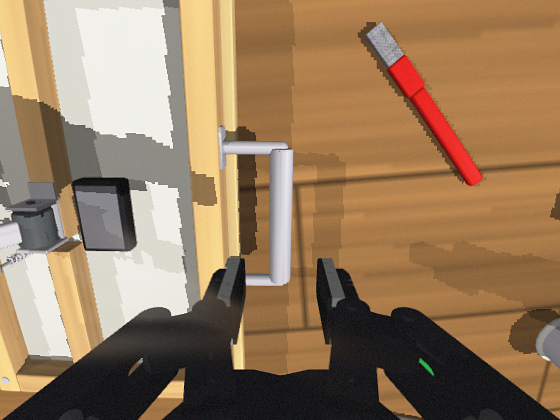

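View pics/s10.png

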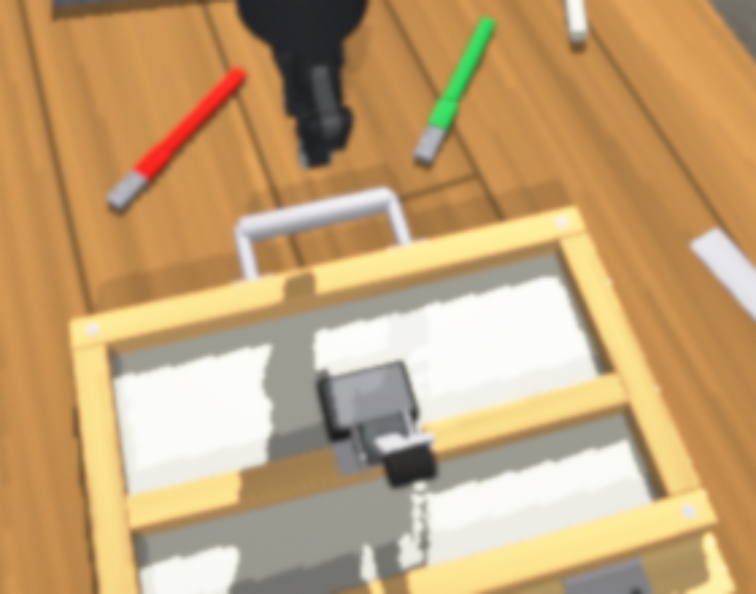

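send_rows --commands '[[[0.3,3,0],[0,0.7,-0.4],0.58],[[0.3,6,0],[0,0.7,-0.4],0.58],[[0.3,8.5,0],[0,0.7,-0.4],0.58],[[0.3,10,0],[0,0.7,-0.4],0.58],[[0.3,11.2,0],[0,0.7,-0.4],0.58],[[0.3,11.2,0],[0,0.7,-0.4],0.58],[[0.3,11.2,0],[0,0.7,-0.4],0.58]]'

```text
clock: 13.27
tcp_pos: [0.5594, -0.0566, 0.0232]
orientation: [-0.705, 0.033, -0.033, 0.707]
ft_force: [-1.0, -1.3, 0.7]
grip_width: 0.0357
```

send_rows --commands '[[[0,0,0],[0,0,0],1],[[0,0,0],[0,0,0],1],[[0,0,0],[0,0,0],1],[[0,0,0],[0,0,0],1],[[0,0,0],[0,0,0],1]]' --squeeze 35

```text
clock: 13.68
tcp_pos: [0.5603, -0.0574, 0.0245]
orientation: [-0.706, 0.032, -0.034, 0.707]
ft_force: [-2.3, -2.1, 7.0]
grip_width: 0.0169
```

Run:
```python
from h import *
st=read_state();print(st["tcp_pos"],st["ft_force"],st["joint_pos"],st["grip_width"])
R0=R.from_quat(st["orientation"]).as_matrix();print(R0.round(3))
g=st["tcp_pos"]-R0[:,1]*.0187;d=g-P["h"];print("grasp in panel",d@P["ex"],d@P["ey"],d[2])
cv2.imwrite("pics/w11.png",capture("wrist")[:,:,::-1])
```

```text
[ 0.56025205 -0.05739275  0.02451762] [-2.31302584 -2.1344482   7.03134739] [ 0.58978901  0.50165152 -0.68899644  1.80523003  0.37865059  0.96719087
  1.22031588] 0.016917816643107684
[[ 0.996  0.003  0.094]
 [-0.094  0.002  0.996]
 [ 0.003 -1.     0.002]]
grasp in panel 0.0018426110940359779 0.27666340577667825 0.023217502846443795
```

View pics/w11.png

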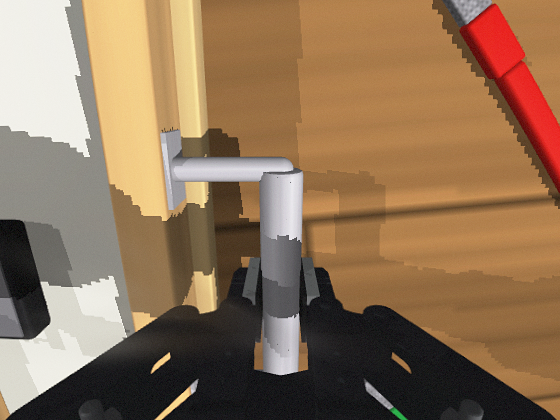

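Run:
```python
import numpy as np
r=np.hypot(.275,.02);p=np.arctan2(.02,.275)
for k in range(0,25):
    t=1.571*k/24; print(k,round(t,3),[0,round(-100*(r*np.sin(t+p)-.02),2),round(100*(r*np.cos(t+p)-.275),2)])
```

```text
0 0.0 [0, np.float64(-0.0), np.float64(0.0)]
1 0.065 [0, np.float64(-1.79), np.float64(-0.19)]
2 0.131 [0, np.float64(-3.57), np.float64(-0.5)]
3 0.196 [0, np.float64(-5.33), np.float64(-0.92)]
4 0.262 [0, np.float64(-7.05), np.float64(-1.45)]
5 0.327 [0, np.float64(-8.73), np.float64(-2.1)]
6 0.393 [0, np.float64(-10.37), np.float64(-2.86)]
7 0.458 [0, np.float64(-11.96), np.float64(-3.72)]
8 0.524 [0, np.float64(-13.48), np.float64(-4.69)]
9 0.589 [0, np.float64(-14.94), np.float64(-5.75)]
10 0.655 [0, np.float64(-16.33), np.float64(-6.9)]
11 0.72 [0, np.float64(-17.64), np.float64(-8.14)]
12 0.785 [0, np.float64(-18.86), np.float64(-9.47)]
13 0.851 [0, np.float64(-20.0), np.float64(-10.87)]
14 0.916 [0, np.float64(-21.04), np.float64(-12.35)]
15 0.982 [0, np.float64(-21.98), np.float64(-13.89)]
16 1.047 [0, np.float64(-22.82), np.float64(-15.49)]
17 1.113 [0, np.float64(-23.55), np.float64(-17.13)]
18 1.178 [0, np.float64(-24.17), np.float64(-18.83)]
19 1.244 [0, np.float64(-24.68), np.float64(-20.56)]
20 1.309 [0, np.float64(-25.08), np.float64(-22.32)]
21 1.375 [0, np.float64(-25.36), np.float64(-24.1)]
22 1.44 [0, np.float64(-25.53), np.float64(-25.9)]
23 1.506 [0, np.float64(-25.57), np.float64(-27.7)]
24 1.571 [0, np.float64(-25.5), np.float64(-29.51)]
```

send_rows --commands '[[[0,-0.9,-0.1],[0,0,0],1],[[0,-1.8,-0.2],[0,0,0],1],[[0,-3.6,-0.5],[0,0,0],1],[[0,-5.3,-0.9],[0,0,0],1],[[0,-7,-1.5],[0,0,0],1],[[0,-8.7,-2.1],[0,0,0],1],[[0,-10.4,-2.9],[0,0,0],1],[[0,-10.4,-2.9],[0,0,0],1],[[0,-10.4,-2.9],[0,0,0],1]]'

```text
clock: 14.48
tcp_pos: [0.5575, -0.0845, 0.1287]
orientation: [-0.705, 0.031, -0.034, 0.708]
ft_force: [3.9, 4.9, -2.2]
grip_width: 0.0162
```

```bash
cat > chk.py <<'E'
from h import *
st=read_state();print(st["clock"],st["tcp_pos"],st["ft_force"],st["ft_torque"],st["joint_pos"].round(2),st["grip_width"])
R0=R.from_quat(st["orientation"]).as_matrix();print(R0.round(3))
g=st["tcp_pos"]-R0[:,1]*.0187;d=g-P["h"];y,z=d@P["ey"],d[2];print("grasp",d@P["ex"],y,z,"r",np.hypot(y,z),"theta",np.arctan2(z,y)-.0726)
E
python3 chk.py; python3 -c "
from h import *
cv2.imwrite('pics/s12.png',capture('side')[:,:,::-1])"
```

```text
14.4833 [ 0.55753797 -0.08446634  0.12868568] [ 3.89131215  4.87378996 -2.21670752] [ 1.17870671 -0.90063512 -0.07790898] [ 0.69  0.37 -0.74  1.72  0.27  1.15  1.35] 0.016200169702251785
[[ 0.996  0.004  0.092]
 [-0.092  0.004  0.996]
 [ 0.004 -1.     0.005]]
grasp 0.0017444886632307297 0.2494041918841181 0.12738533988611236 r 0.2800526303166431 theta 0.3996174114603616
```

View pics/s12.png

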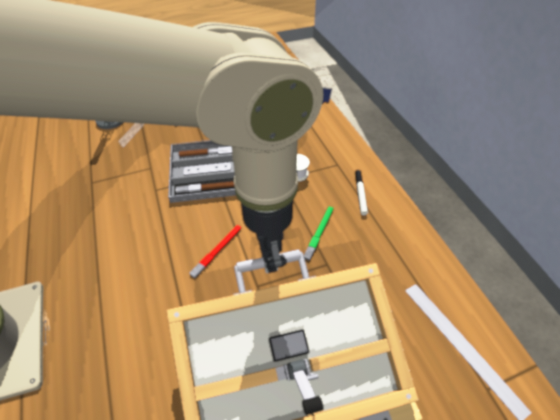

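send_rows --commands '[[[0,-0.8,-0.4],[0,0,0],1],[[0,-1.6,-0.9],[0,0,0],1],[[0,-3.1,-1.8],[0,0,0],1],[[0,-4.6,-2.9],[0,0,0],1],[[0,-6,-4],[0,0,0],1],[[0,-7.3,-5.3],[0,0,0],1],[[0,-8.5,-6.6],[0,0,0],1],[[0,-9.6,-8],[0,0,0],1],[[0,-10.7,-9.5],[0,0,0],1],[[0,-11.6,-11],[0,0,0],1],[[0,-11.6,-11],[0,0,0],1],[[0,-11.6,-11],[0,0,0],1]]'

```text
clock: 15.53
tcp_pos: [0.5478, -0.1921, 0.247]
orientation: [-0.704, 0.03, -0.034, 0.708]
ft_force: [-2.8, 12.8, 20.0]
grip_width: 0.0165
```

```bash
python3 chk.py; python3 -c "
from h import *
cv2.imwrite('pics/s13.png',capture('side')[:,:,::-1])"
```

```text
15.5333 [ 0.54775011 -0.19205421  0.24701423] [-2.82482079 12.80519481 20.03030816] [ 2.83057543  0.63692632 -0.01877398] [ 0.85  0.3  -0.71  1.53  0.19  1.38  1.6 ] 0.016466459916507005
[[ 0.996  0.006  0.09 ]
 [-0.09   0.005  0.996]
 [ 0.005 -1.     0.006]]
grasp 0.002387913492780164 0.14135294661680575 0.2457136643154604 r 0.2834710926154275 theta 0.9761553455463465
```

View pics/s13.png

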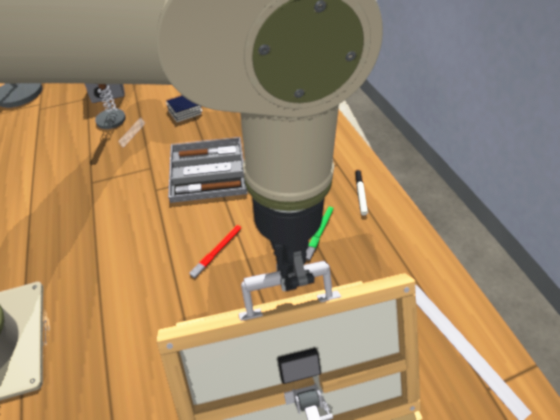

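```bash
python3 -c "
from h import *
cv2.imwrite('pics/w13.png',capture('wrist')[:,:,::-1]);cv2.imwrite('pics/s13b.png',cv2.resize(capture('side')[210:420,150:430,::-1],None,fx=2.8,fy=2.8,interpolation=cv2.INTER_CUBIC))"
```

```text
(no output)
```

View pics/w13.png

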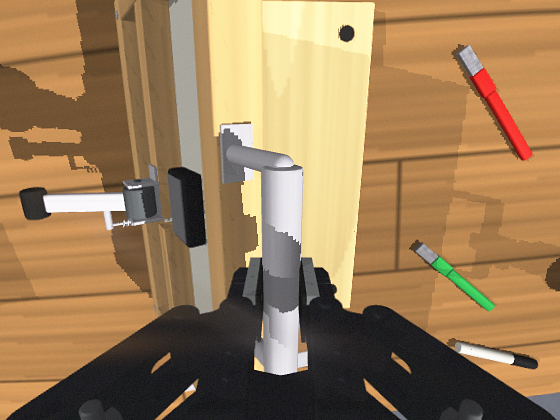

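View pics/s13b.png

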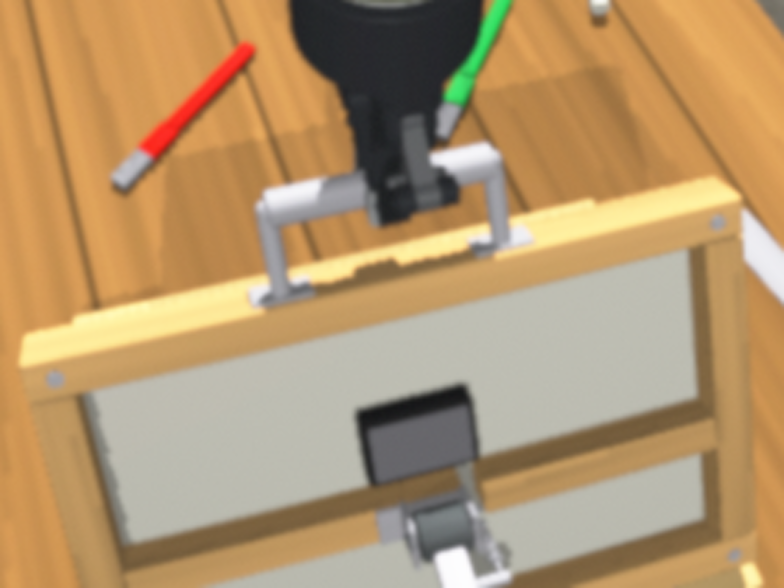

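send_rows --commands '[[[0,-0.3,0.2],[0,0,0],1],[[0,-0.7,-0.5],[0,0,0],1],[[0,-1.2,-1.4],[0,0,0],1],[[0,-1.9,-3],[0,0,0],1],[[0,-2.5,-4.7],[0,0,0],1],[[0,-3.1,-6.5],[0,0,0],1],[[0,-3.5,-8.3],[0,0,0],1],[[0,-3.5,-8.3],[0,0,0],1],[[0,-3.5,-8.3],[0,0,0],1]]'

```text
clock: 16.43
tcp_pos: [0.5392, -0.2792, 0.2791]
orientation: [-0.706, 0.032, -0.035, 0.707]
ft_force: [2.8, 2.5, 5.0]
grip_width: 0.0167
```

```bash
python3 chk.py
```

```text
16.4333 [ 0.53921313 -0.27923846  0.2790826 ] [2.76059078 2.49577316 4.98066497] [ 0.36365108 -0.57769234  0.02817229] [ 0.92  0.34 -0.66  1.41  0.21  1.46  1.74] 0.01672849297491561
[[ 0.996  0.005  0.094]
 [-0.094  0.002  0.996]
 [ 0.004 -1.     0.002]]
grasp 0.002346093363669994 0.05381212081161016 0.2777823759668465 r 0.282946625256478 theta 1.3068460435591436
```

send_rows --commands '[[[0,-0.1,-0.8],[0,0,0],1],[[0,-0.2,-1.8],[0,0,0],1],[[0,-0.4,-2.7],[0,0,0],1],[[0,-0.5,-3.6],[0,0,0],1],[[0,-0.5,-4.5],[0,0,0],1],[[0,-0.5,-5.3],[0,0,0],1],[[0,-0.5,-6.2],[0,0,0],1],[[0,-0.5,-7.1],[0,0,0],1],[[0,-0.5,-7.1],[0,0,0],1],[[0,-0.5,-7.1],[0,0,0],1],[[0,-0.5,-7.1],[0,0,0],1],[[0,-0.5,-7.1],[0,0,0],1]]'

```text
clock: 17.43
tcp_pos: [0.5321, -0.3497, 0.2825]
orientation: [-0.706, 0.032, -0.034, 0.707]
ft_force: [5.3, -0.3, 4.3]
grip_width: 0.0168
```

```bash
python3 chk.py; python3 -c "
from h import *
cv2.imwrite('pics/s14.png',capture('side')[:,:,::-1]);cv2.imwrite('pics/t14.png',capture('top')[:,:,::-1]);cv2.imwrite('pics/w14.png',capture('wrist')[:,:,::-1])"
```

```text
17.4333 [ 0.53211394 -0.34969913  0.2825204 ] [ 5.33457495 -0.25865429  4.32585241] [ 0.19567724 -1.16770394 -0.08529472] [ 0.97  0.4  -0.63  1.32  0.23  1.49  1.84] 0.016831080316554864
[[ 0.996  0.002  0.093]
 [-0.093  0.002  0.996]
 [ 0.002 -1.     0.002]]
grasp 0.002141449567953513 -0.017003522313566336 0.2812203092737143 r 0.28173388528728927 theta 1.5585861581757812
```

View pics/s14.png

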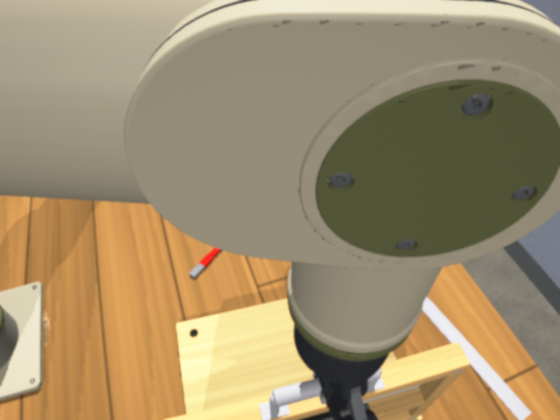

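View pics/t14.png

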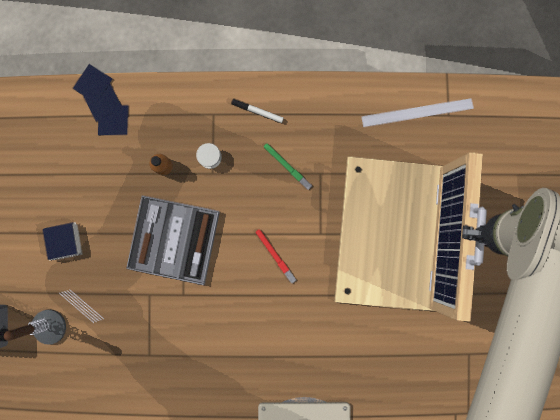

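View pics/w14.png

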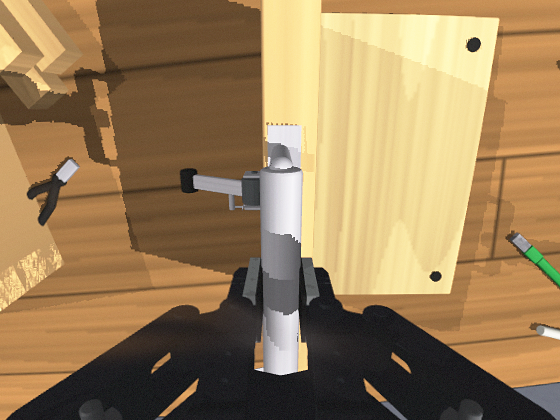

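Run:
```python
from h import *
t=cv2.imread("pics/t14.png")
cv2.imwrite("pics/t14c.png",cv2.resize(t[140:330,420:500],None,fx=3,fy=3,interpolation=cv2.INTER_CUBIC))
c=calibration("top")
def W(x,y,z,th): return P["h"]+x*P["ex"]+(y*np.cos(th)-z*np.sin(th))*P["ey"]+[0,0,y*np.sin(th)+z*np.cos(th)]
for th in (1.49,1.53,1.57,1.61,1.65):
    print(th,((project(c,[W(.18,.23,.03,th),W(-.18,.23,.03,th),W(.18,.23,0,th),W(-.18,.23,0,th)])-[420,140])*3).round().tolist())
```

```text
1.49 [[166.0, 37.0], [128.0, 543.0], [125.0, 34.0], [86.0, 540.0]]
1.53 [[178.0, 39.0], [140.0, 544.0], [137.0, 35.0], [99.0, 541.0]]
1.57 [[190.0, 41.0], [152.0, 545.0], [150.0, 36.0], [111.0, 542.0]]
1.61 [[201.0, 42.0], [164.0, 546.0], [162.0, 37.0], [124.0, 543.0]]
1.65 [[213.0, 44.0], [176.0, 546.0], [174.0, 39.0], [136.0, 544.0]]
```

View pics/t14c.png

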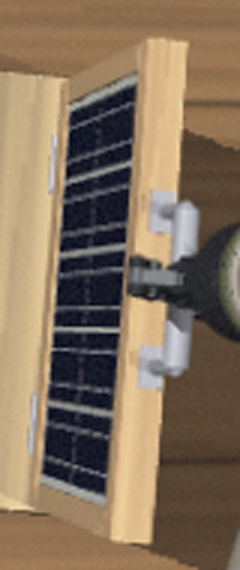

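send_rows --commands '[[[0,0,0],[0,0,0],1],[[0,0,0],[0,0,0],1],[[0,0,0],[0,0,0],1],[[0,0,0],[0,0,0],1],[[0,0,0],[0,0,0],1],[[0,0,0],[0,0,0],1]]'

```text
clock: 18.08
tcp_pos: [0.5321, -0.3497, 0.2825]
orientation: [-0.706, 0.032, -0.034, 0.707]
ft_force: [5.8, -0.9, 3.7]
grip_width: 0.0168
```

```bash
python3 chk.py
python3 - <<'E'
from h import *
cw=calibration("wrist")
def W(x,y,z,th=1.565): return P["h"]+x*P["ex"]+(y*np.cos(th)-z*np.sin(th))*P["ey"]+[0,0,y*np.sin(th)+z*np.cos(th)]
for a in (1.8,1.95,2.09): print(a,project(cw,W(0,.095+.09*np.cos(a),.045+.09*np.sin(a))).round())
c=calibration("top");t=capture("top");cv2.imwrite("pics/t15.png",cv2.resize(t[190:290,120:225,::-1],None,fx=5,fy=5,interpolation=cv2.INTER_CUBIC))
E
```

```text
18.0833 [ 0.53207012 -0.34967252  0.28253166] [ 5.81842849 -0.94556903  3.65365556] [ 0.13879831 -1.08921739 -0.04503715] [ 0.97  0.4  -0.63  1.32  0.23  1.49  1.84] 0.016815072072522703
[[ 0.996  0.002  0.093]
 [-0.093  0.002  0.996]
 [ 0.002 -1.     0.002]]
grasp 0.0020962636625104203 -0.01697867230485179 0.28123157997873627 r 0.2817436368235703 theta 1.5584957038464158
1.8 [[172. 184.]]
1.95 [[179. 181.]]
2.09 [[187. 179.]]
```

View pics/t15.png

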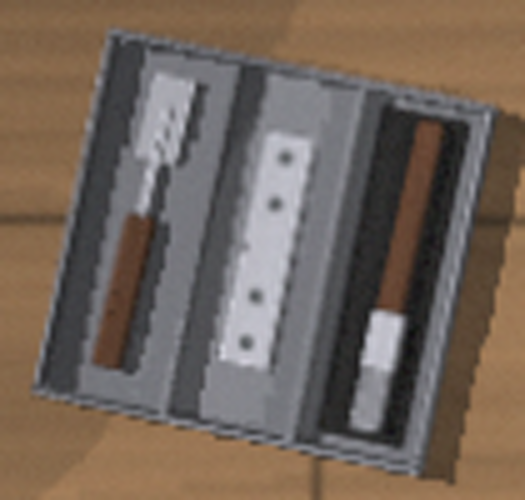

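Foot seen at (188,180) in the wrist view, matching 2.09 rad; the brush lies along the slot; the panel holds still at about 1.56 rad. Handing in.

```bash
python3 -c "
from cell import *
print(job_done())"
```

```text
the job is handed in; nothing more can be done
None
```

I did all three steps in order and handed the job in at about 18 s of the 72 s limit, still gripping the handle. No verdict was reported.

What my last checks showed:

- **Brush:** it lies flat along the compartment that was empty, let go. Measured from the wrist camera, its centre is about 2 mm off the compartment's centre in both directions, and the last top picture shows it still there.
- **Kickstand:** fully open. Its foot appears in the wrist picture where 2.09 rad predicts it.
- **Panel:** upright and still. The arm pose gives 1.558 rad and the top-view corners give about 1.565 rad, so the two agree within 0.01 rad. The fingers are closed on the bar at 16.8 mm with a 35 N squeeze set; the contact force itself cannot be read.
- **Bystanders:** the spatula, bracket, spool and bottle look unmoved in the top view. I compared them by eye, not by measurement.

Two things did not match what I expected:

- **Force while raising:** at about 1 rad the wrist force rose to about 24 N, pushing the tool outward. I moved the tool about 4 mm outward, and the force fell to about 6 N.
- **Handle radius:** it measures about 6 mm larger than the stated 276 mm. Part of this comes from the bar sitting nearer the fingertips than the nominal grasp point. The rest is probably a few millimetres of error in my hinge position, which changes the panel angle by only about 0.01 rad.

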